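Free a stuck steel cup and stand it on the balance

TASK

The steel sample cup is stuck in its holder and has to be weighed. Swing the flat keeper bar above it well aside, then take the cup by its rim, twist it until its lugs are clear of the holder's two tabs and pull it straight up and out. Stand it upright on the balance's round pan, setting it down without dropping it, and let go; do not knock over the cup or disturb the other things on the worktop.

Things in the scene. Friction and masses are not known exactly. Their poses are not given: they have to be found in the camera images.
- holder: Fixed cup holder: steel base plate 155 x 92 x 8 mm with an aluminium pot on it (outside diameter 80, inside 72, top edge 63 mm above the worktop). Origin on the pot's axis at worktop level, z up. Three sprung rubber balls inside grip the foot of the cup: up to about 12 N of pull (weight included) and 0.3 N m of twist are needed.
- tab (a point): Top of one of the two steel tabs (24 mm wide, 5 mm thick, top 63 mm above the worktop) that reach inward from the pot's edge to 28.5 mm from its axis, at the holder's -x (this one) and +x.
- keeper_pivot (a point): Top of the post (diameter 14, 107 mm high) on which the keeper turns: 78 mm from the pot's axis on the holder's +x side.
- keeper (a joint): Angle of the keeper, a flat steel bar 14 wide and 6 mm thick, underside 4 mm above the cup's rim, turning level about the post. 0: straight across the cup, free end toward the holder's -x. Positive: counterclockwise from above. It swings 1.8 rad either way, stays where left, takes about 1 N at the free end. Aside means 0.8 rad or more, either way; 1.2 leaves good room for a gripper.
- keeper_pin (a point): Middle of the upright black pin (diameter 10, 30 mm tall, its foot on the bar's top 113 mm above the worktop) near the keeper's free end, 115 mm from the pivot; push here. It moves with the keeper.
- cup: Open steel cup, outside diameter 52, 90 mm tall, wall 2.5 mm, closed double bottom 45 mm thick (so 45 mm deep inside), 0.14 to 0.28 kg. Origin at the centre of its underside, z up. Stuck, its underside is 13 and its rim 103 mm above the worktop: the top 40 mm stand out. At the start its x axis lies within 0.2 rad of the holder's; it lifts out once they differ by 0.7 rad or more (up to pi/2, either way); aim for 1.1.
- lug (a point): Outer end of one of the cup's two lugs, at the cup's +x (this one) and -x: 10 mm wide, reaching 34 mm from the axis, 36 to 43 mm above the underside; stuck, they are caught under the tabs. Above each a rib 5 mm wide and 2 mm proud runs up the wall to 4 mm below the rim: grip the cup across its y axis, clear of the ribs.
- cup_rim (a point): Centre of the cup's mouth, level with the rim.
- balance: White laboratory balance 235 x 165 x 42 mm, fixed; origin under its centre, display toward its -x.
- pan (a point): Centre of the top face of the balance's round steel pan (diameter 131 mm, 42 mm above the worktop).
- beaker: Bystander, leave alone: small glass beaker, 46 mm wide, 58 tall; origin at the centre of its underside.
- tweezers: Bystander, leave alone: steel tweezers 122 mm long, lying flat; origin at the centre of its underside.
- timer: Bystander, leave alone: small white timer 62 x 66 x 16 mm; origin at the centre of its underside.
- petri_dish: Bystander, leave alone: flat clear dish, diameter 64, 13 tall; origin at the centre of its underside.
- bottle_100a: Bystander, leave alone: clear bottle with cap, diameter 57, 111 tall; origin at the centre of its underside.
- screwdriver: Bystander, leave alone: screwdriver 190 mm long, lying flat; origin at the centre of its underside.
Mind the look-alikes: they are no part of the job. Leave any blue or yellow look-alike of the cup alone.

How it is judged:
By the outcome, as a careful person would: the job done as asked, in the order asked, and still so for the second after the job is handed in, with the robot touching nothing.
It also fails if it takes over 54 s, if anything falls off the work surface, if the arm or the gripper's body presses on something with over 40 N, if the wrist force passes 120 N, or if a joint passes its speed limit or range.

ROBOT

A 7-joint arm with a two-finger parallel gripper is mounted at the origin on a cart in front of the work surface, level with it; the furniture and walls round the work are solid. World frame = base frame: x ahead of the robot, y to its left, z up, the work surface at z = 0. Lengths are in m, angles in rad, forces in N, time in s.
With the tool pointing down it reaches from about 0.35 to 0.9 m from the base axis. Payload 19.9 kg.
Tool frame: the origin (TCP) lies at the very end of the fingers, on their centre line; the grasp point (between the pads) lies 19 mm behind it (env.pinch_z is the distance from the TCP to the grasp point, in m); z points along the fingers, x is the direction in which the jaws open and shut, and the axes are right-handed (so a half turn about z gives the same grasp; the last joint's range is limited). The gripper opens to 85 mm and grips with 20 to 120 N. Pads are 22 mm wide; open, the fingers measure 114 mm over their backs; the gripper's body (76 mm by 85 mm) begins 54 mm behind the grasp point. The pads swing forward as they close: fully open they stand 13 mm farther back than shut.
Start: joints at [1.288, 0.417, -0.01, 1.614, 0.005, 1.111, -0.053], TCP at [0.15, -0.607, 0.231] pointing down, gripper open.
Joint ranges: [-2.81, 2.81], [-0.39, 2.02], [-1.27, 1.25], [0.06, 2.57], [-1.19, 4.33], [0.19, 2], [-2.82, 2.82]. Speed limits (rad/s): [1.89, 1.89, 2.39, 2.39, 3.01, 3.01, 3.01].

INTERFACE

Orientations are given as a unit quaternion [w, x, y, z].
In Python, from rig import env, imaging gives the robot as it stands. The module is installed in compiled form; this text tells all that it offers.
- The arm moves only by the tool drive_tool, never from a script. Its arguments are lists of equal length, an entry for each row: "grip": the closure, from 0 (fully open) to 1 (shut); "slide": the shift along the tool's x, y, z in mm, a list of three; "twist": the turn about the tool's z in rad. A call has 1 to 10 rows; each row shifts and turns the pose as measured when the row begins, along the tool's axes as they then stand; what a row does not reach is not made up. A row lasts 1/10 s, in which the tool goes at most 50 mm and 8.59 degrees, less where a joint would pass 70% of its speed; a pose out of reach is approached as far as the arm can. A call with a gripper value outside its range is refused whole. The fingers move at their own pace and stop on an object; "newtons" is the grip in N (left out, the last holds). Time passes only in rows, so rows that do not move let the fingers close. It gives the time, the measured TCP pose, the force and the opening at its end, in the units of the state.
- env.get_state(): the state, without advancing time (a new reading comes with each control period).
- imaging.camera(name): name is "scene" or "top"; returns the picture (400x640x3 uint8, red, green, blue); there is no depth.
- imaging.calibration(name): a dict with "fovy" (degrees; the focal length in pixels is half the picture's height over the tangent of half this angle, whatever the lens; pixels are square), "cx", "cy" (the principal point, pixels), "xyz" and "attitude" of the camera in the world. Camera axes: x right, y up, looking along -z (the intrinsics and any distortion apply to the point x, -y, -z); pixel columns grow to the right and rows downward; lengths in m; the calibration is good to about 2 mm. A picture is of the moment at which its call begins. calibration takes no time and is no camera call.
- env.sign_off(): hands the job in, once; it reports no verdict.
The state is a dict: "time": time; "q": joint angles; "qd": joint speeds; "joint_efforts": joint torques, N m; "eef_pos": TCP position; "tcp_rot": TCP orientation; "contact_force": force on the tool from outside, world axes, zero at the start; "wrist_torque": the same for the moment, N m; "finger_gap": opening from 0.0 (shut) to 1.0 (fully open).
Only numpy, scipy, OpenCV 4.12 (cv2) and the standard library are available. Lean on these libraries where they do the work, as an engineer would, in place of code of your own. Each camera call takes 0.05 s, during which the arm holds its last target.

## Working session

There is one attempt and no reset: what is moved stays moved. The work goes in short steps, Python scripts to look and compute and a tool call to move; the robot and the scene stay as the last step left them, time stands still between calls to the robot, and variables do not carry over. Pictures are saved under pics/ and viewed, and the job is handed in when it is done.

Besides the shell and the picture viewer there is one more tool, called after "Request:" in YAML: its name, and indented under it one key for each argument. drive_tool: Moves the arm, as the interface text tells. Its arguments: {"type":"object","properties":{"grip":{"type":"array","items":{"type":"number"}},"slide":{"type":"array","items":{"type":"array","items":{"type":"number"}}},"twist":{"type":"array","items":{"type":"number"}},"newtons":{"type":"number"}},"required":["grip","slide","twist"]}

```bash
mkdir -p pics
python3 - <<'E'
from rig import env, imaging
import cv2
for n in ["scene","top"]:
    im=imaging.camera(n); cv2.imwrite(f"pics/{n}0.png",im[:,:,::-1]); print(n,imaging.calibration(n))
print(env.get_state()); print(env.pinch_z)
E
```

```text
scene {'fovy': 45.03005888494543, 'cx': 318.64190420669087, 'cy': 195.3869220928301, 'xyz': array([-0.60470319, -0.89880783,  0.70348106]), 'attitude': array([ 0.7564443 ,  0.50020451, -0.23783569, -0.34788166])}
top {'fovy': 53.13254452294476, 'cx': 319.07208454986255, 'cy': 196.99507983868676, 'xyz': array([ 0.29815795, -0.02210497,  1.38219498]), 'attitude': array([-0.69599854, -0.05687305,  0.0395988 ,  0.71469114])}
{'time': 0.1, 'q': array([ 1.28747085,  0.41792982, -0.01031451,  1.61413346,  0.00469434,
        1.11074027, -0.05302614]), 'qd': array([ 0.00012671, -0.00039048, -0.00273181, -0.00133351, -0.00055056,
        0.00199756, -0.00038075]), 'joint_efforts': array([ 5.38853401e-04, -8.65815926e+01,  6.80048559e-01, -4.35630977e+01,
        1.92603492e-02,  4.99447575e-03, -6.23383585e-05]), 'eef_pos': array([ 0.14958939, -0.60648658,  0.2307049 ]), 'tcp_rot': array([-3.33490603e-04,  7.87230962e-01, -6.16657977e-01, -4.90904377e-04]), 'contact_force': array([-0.15608418, -0.26585844, -0.55769556]), 'wrist_torque': array([-0.02929512,  0.01579235,  0.02003126]), 'finger_gap': 1.0016886007189534}
0.0187
```

View pics/scene0.png

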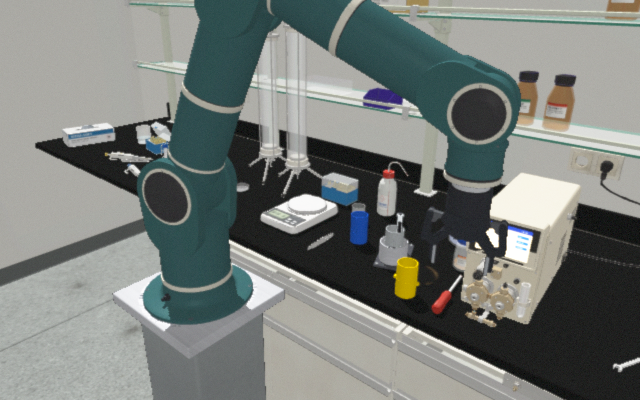

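View pics/top0.png

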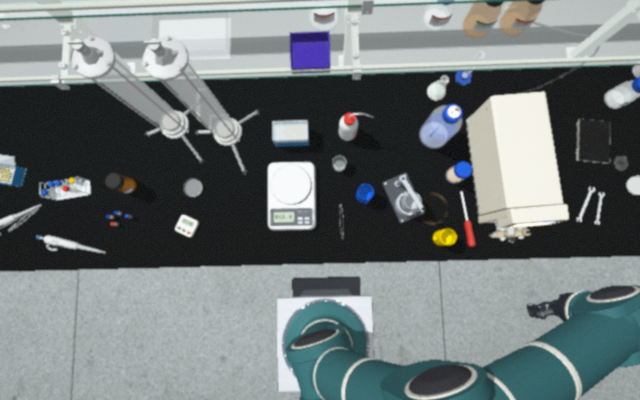

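The scene picture shows a yellow cup at (406,278), a blue cup at (359,225) and the steel cup in its holder at (393,245). In the top view these are at (445,237), (365,193) and (404,196). I'll crop in on the steel one.

```bash
cat > h.py <<'E'
from rig import env, imaging
import cv2, numpy as np
from scipy.spatial.transform import Rotation as R
def cam(n):
    c=imaging.calibration(n); q=c['attitude']; 
    M=R.from_quat([q[1],q[2],q[3],q[0]]).as_matrix(); f=200/np.tan(np.radians(c['fovy']/2))
    return M,np.array(c['xyz']),f,c['cx'],c['cy']
def ray(n,u,v):
    M,p,f,cx,cy=cam(n); d=M@np.array([(u-cx)/f,-(v-cy)/f,-1]); return p,d
def at(n,u,v,z):
    p,d=ray(n,u,v); return p+d*(z-p[2])/d[2]
def px(n,P):
    M,p,f,cx,cy=cam(n); a=M.T@(np.array(P)-p); return cx+f*a[0]/-a[2], cy-f*a[1]/-a[2]
def crop(n,u0,v0,u1,v1,s,name,marks=()):
    im=imaging.camera(n)[:,:,::-1]
    c=cv2.resize(np.ascontiguousarray(im[v0:v1,u0:u1]),None,fx=s,fy=s,interpolation=cv2.INTER_CUBIC)
    for P in marks:
        a=px(n,P); cv2.circle(c,(int((a[0]+.5-u0)*s),int((a[1]+.5-v0)*s)),2,(0,0,255),-1)
    cv2.imwrite('pics/'+name,c)
E
python3 - <<'E'
from h import *
crop("top",330,150,490,260,5,"t1.png")
crop("scene",340,190,480,310,5,"s1.png")
E
```

```text
(no output)
```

View pics/t1.png

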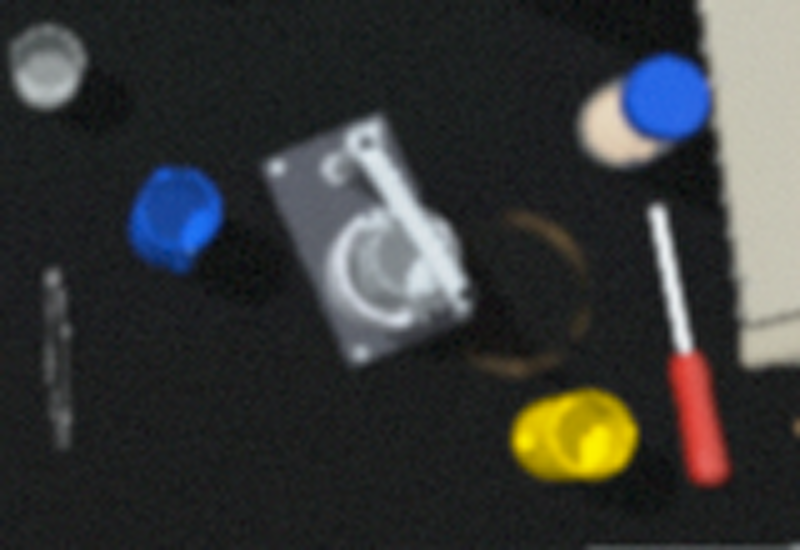

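View pics/s1.png

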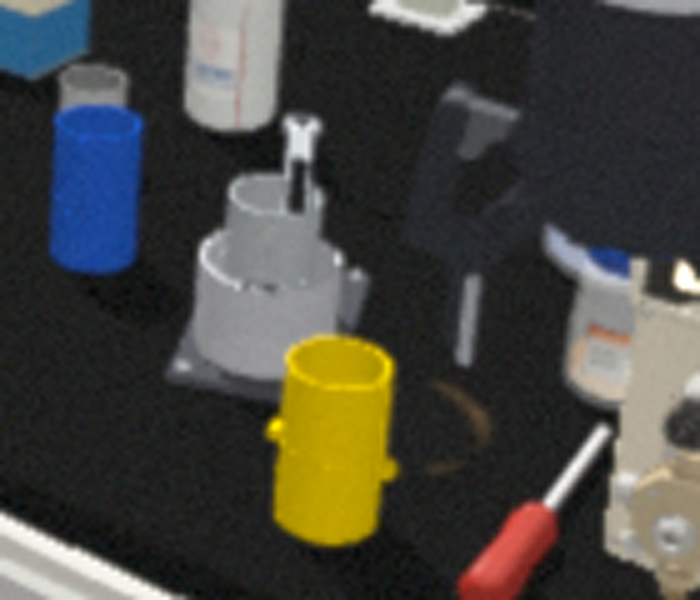

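Run:
```python
from h import *
T=lambda u,v,z:at("top",330+u/5-.5+.1,150+v/5-.5+.1,z)
c=[T(*a,.008) for a in [(265,163),(380,115),(470,318),(355,365)]]
for i in range(4): print(c[i].round(4),np.linalg.norm(c[i]-c[(i+1)%4]).round(4))
post=T(365,140,.113); pin=T(462,298,.143); pinf=T(462,298,.113); print('post',post,'pin',pin,pinf, np.linalg.norm(post-pin))
print('pot', T(395,270,.063))
print('cam nadir',px("top",[.298,-.022,0]), env.get_state()['eef_pos'],px("top",env.get_state()['eef_pos']),px("scene",env.get_state()['eef_pos']))
print('pan', at("top",292,185,.042))
S=lambda u,v,z:at("scene",340+u/5-.4,190+v/5-.4,z)
print('rim scene',S(275,195,.103)); print('post top scene',S(300,120,.113), 'pin mid?')
```

```text
[ 0.533  -0.2126  0.008 ] 0.0871
[ 0.5645 -0.2939  0.008 ] 0.153
[ 0.4213 -0.3475  0.008 ] 0.0855
[ 0.3912 -0.2675  0.008 ] 0.1521
post [ 0.52816312 -0.26264546  0.113     ] pin [ 0.42172015 -0.31139374  0.143     ] [ 0.4247115  -0.31839721  0.113     ] 0.1208573605408034
pot [ 0.44947534 -0.28721163  0.063     ]
cam nadir (np.float64(329.6124504227456), np.float64(251.87376095858153)) [ 0.14958382 -0.60661404  0.23089089] (np.float64(542.3847360719365), np.float64(300.736058169884)) (np.float64(458.3454710033294), np.float64(273.00548898373336))
pan [0.5265528  0.09954006 0.042     ]
rim scene [ 0.45331631 -0.29143077  0.103     ]
post top scene [ 0.52917891 -0.260408    0.113     ] pin mid?
```

```bash
cat >> h.py <<'E'
HX,HY,HYAW=0.4550,-0.2895,0.365
def W(x,y,z,c=(HX,HY),a=HYAW):
    return [c[0]+x*np.cos(a)-y*np.sin(a), c[1]+x*np.sin(a)+y*np.cos(a), z]
def ring(r,z,c,n=40): return [[c[0]+r*np.cos(t),c[1]+r*np.sin(t),z] for t in np.linspace(0,2*np.pi,n,endpoint=False)]
def keeper(k):
    P=W(.078,0,.113); a=HYAW+np.pi+k
    return P,[P[0]+.115*np.cos(a),P[1]+.115*np.sin(a),.128]
def go(x,y,z,th):
    s=env.get_state(); q=s['tcp_rot']; M=R.from_quat([q[1],q[2],q[3],q[0]])
    p=np.array(s['eef_pos']); X=M.as_matrix()[:,0]; t=np.arctan2(X[1],X[0])
    d=M.inv().apply(np.array([x,y,z])-p)*1000
    w=(t-th+np.pi)%(2*np.pi)-np.pi
    print('pos',p.round(4),'th',t.round(3),'tilt',M.as_matrix()[2].round(3),'slide',d.round(1),'twist',round(w,3),'F',s['contact_force'].round(1),'gap',round(s['finger_gap'],3),'t',s['time'],'q',s['q'].round(2))
E
python3 - <<'E'
from h import *
m=ring(.04,.063,(HX,HY))+ring(.026,.103,(HX,HY))+ring(.0065,.107,W(.078,0,0))
for k in (0.1,): m+=list(keeper(k))
crop("top",360,160,450,240,8,"t2.png",m); crop("scene",360,200,430,270,8,"s2.png",m)
T=lambda u,v,z:at("top",330+u/5-.4,150+v/5-.4,z)
print('blue rim',T(185,205,.09),'bottle cap',T(668,97,.111),'yellow',T(600,432,.09))
E
```

```text
blue rim [ 0.49278682 -0.14806407  0.09      ] bottle cap [ 0.55081076 -0.4578961   0.111     ] yellow [ 0.33872659 -0.40615544  0.09      ]
```

View pics/t2.png

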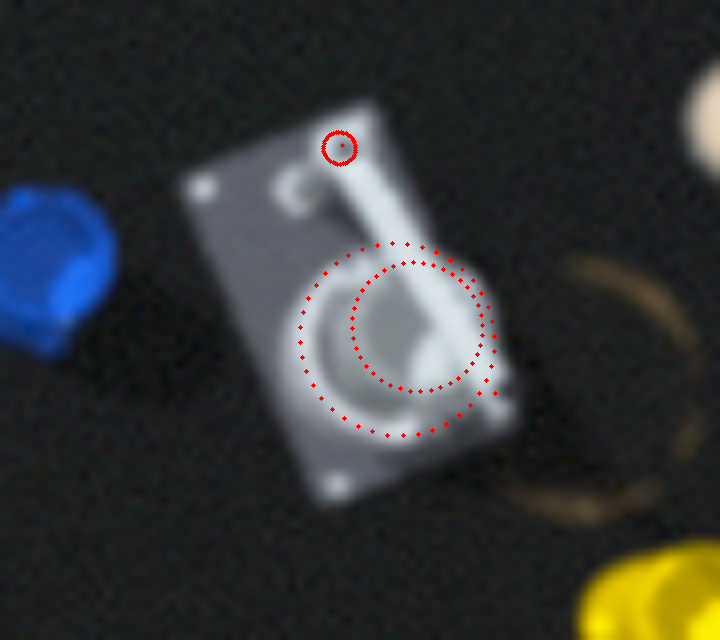

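View pics/s2.png

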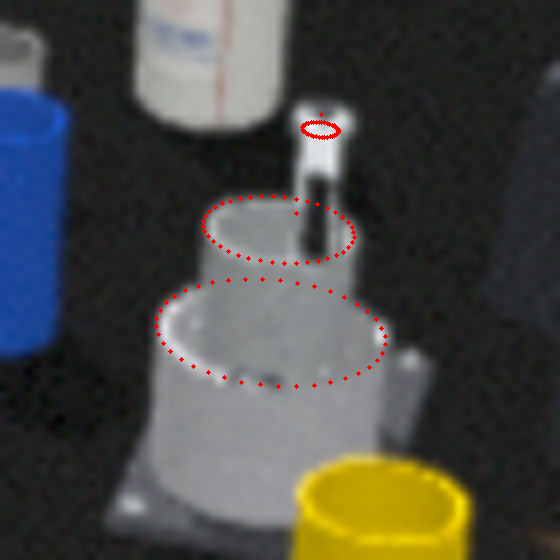

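Run:
```python
from h import *
S=lambda u,v,z:at("scene",360+u/8-.44,200+v/8-.44,z)
print(S(315,258,.113),S(318,178,.143))
for k in (0.1,.15,.2,.25,.3):
    P,p=keeper(k); print(k,np.round(p,3),*[ (np.array(px(n,p))-o+.44)*8 for n,o in (("top",(360,160)),("scene",(360,200)))])
print(W(.078,0,.1))
```

```text
[ 0.42692115 -0.32063239  0.113     ] [ 0.42590381 -0.31976803  0.143     ]
0.1 [ 0.425 -0.313  0.128] [494.95218291 392.52156632] [296.49315845 213.37391199]
0.15 [ 0.428 -0.318  0.128] [507.56001073 385.29708811] [313.75175052 215.14694464]
0.2 [ 0.431 -0.323  0.128] [519.76062645 377.45089331] [331.06493896 216.54903226]
0.25 [ 0.434 -0.328  0.128] [531.52275182 369.00371368] [348.3790215  217.57511048]
0.3 [ 0.437 -0.333  0.128] [542.81632644 359.97785686] [365.6401316  218.22149899]
[np.float64(0.5278616533708446), np.float64(-0.2616579550308009), 0.1]
```

Run:
```python
from h import *
go(.435,-.360,.231,-1.05)
```

```text
pos [ 0.1497 -0.6067  0.2311] th -1.329 tilt [-0.  0. -1.] slide [-1.712e+02 -3.361e+02  1.000e-01] twist -0.279 F [ 0.2  0.5 -0.9] gap 0.997 t 0.3 q [ 1.29  0.42 -0.01  1.61  0.    1.11 -0.05]
```

Request:
drive_tool:
  grip: [1, 1, 1, 1, 1, 1, 1, 1, 1, 1]
  slide:
    - [-17, -34, 0]
    - [-17, -34, 0]
    - [-17, -34, 0]
    - [-17, -34, 0]
    - [-17, -34, 0]
    - [-17, -34, 0]
    - [-17, -34, 0]
    - [-17, -34, 0]
    - [-17, -34, 0]
    - [-17, -34, 0]
  twist: [0, 0, 0, 0, 0, 0, 0, 0, 0, 0]
  newtons: 100

```text
time: 1.3
eef_pos: [0.4449, -0.3551, 0.2303]
tcp_rot: [0.001, 0.784, -0.621, -0.0]
contact_force: [-0.1, -0.8, -0.4]
finger_gap: -0.002
```

Run:
```python
from h import *
go(.443,-.349,.231,-1.05)
crop("top",330,130,530,280,4,"t3.png",[keeper(.155)[1]])
```

```text
pos [ 0.4449 -0.3551  0.2303] th -1.339 tilt [ 0.001  0.002 -1.   ] slide [-6.3  0.4 -0.7] twist -0.289 F [-0.1 -0.8 -0.4] gap -0.002 t 1.3 q [ 0.76  0.33 -0.18  1.75  0.07  1.07 -0.78]
```

View pics/t3.png

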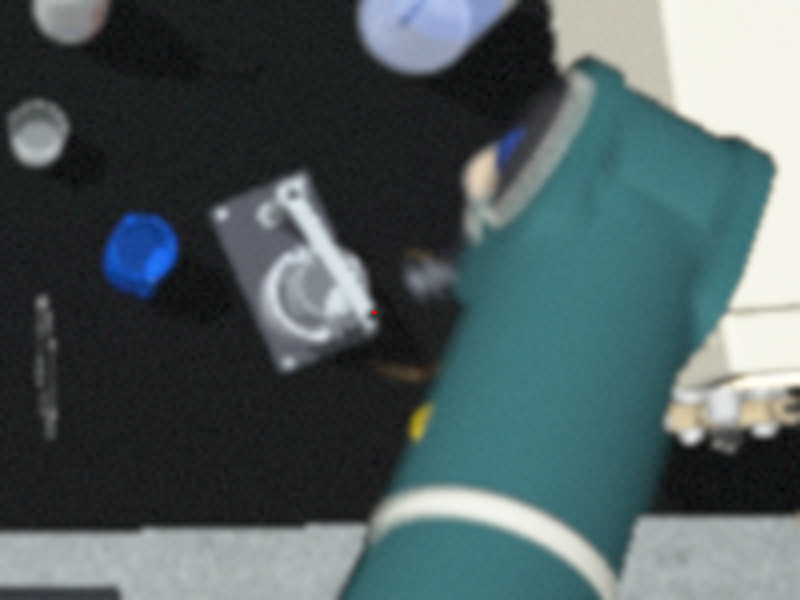

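The closed gripper is at about (425,275) in the crop, to the right of the keeper pin at (374,312). I'll lower it to pin height next.

Request:
drive_tool:
  grip: [1, 1, 1, 1, 1]
  slide:
    - [0, 0, 30]
    - [0, 0, 30]
    - [0, 0, 30]
    - [0, 0, 16]
    - [0, 0, 0]
  twist: [-0.1, -0.1, -0.1, 0, 0]

```text
time: 1.85
eef_pos: [0.453, -0.3475, 0.1218]
tcp_rot: [-0.001, 0.874, -0.485, 0.001]
contact_force: [0.4, -0.6, 0.6]
finger_gap: 0.0
```

Run:
```python
from h import *
o=.022
for k in (.155,-.2,-.5,-.8,-1.1,-1.3):
    P,p=keeper(k); a=HYAW+np.pi+k; t=np.array([np.sin(a),-np.cos(a)])
    print(k,np.round(p,3),np.round(p[:2]-o*t,4))
go(.435,-.345,.122,-1.05)
crop("scene",330,180,490,300,5,"s3.png",[keeper(.155)[1]])
```

```text
0.155 [ 0.428 -0.319  0.128] [ 0.439  -0.3379]
-0.2 [ 0.414 -0.281  0.128] [ 0.418  -0.3022]
-0.5 [ 0.414 -0.246  0.128] [ 0.4109 -0.268 ]
-0.8 [ 0.424 -0.213  0.128] [ 0.4143 -0.2331]
-1.1 [ 0.443 -0.185  0.128] [ 0.4278 -0.2009]
-1.3 [ 0.46  -0.169  0.128] [ 0.4419 -0.1822]
pos [ 0.453  -0.3475  0.1218] th -1.014 tilt [ 0.002 -0.003 -1.   ] slide [-11.7  14.   -0.3] twist 0.036 F [ 0.4 -0.6  0.6] gap 0.0 t 1.85 q [ 0.78  0.46 -0.23  1.84  0.13  0.85 -0.52]
```

View pics/s3.png

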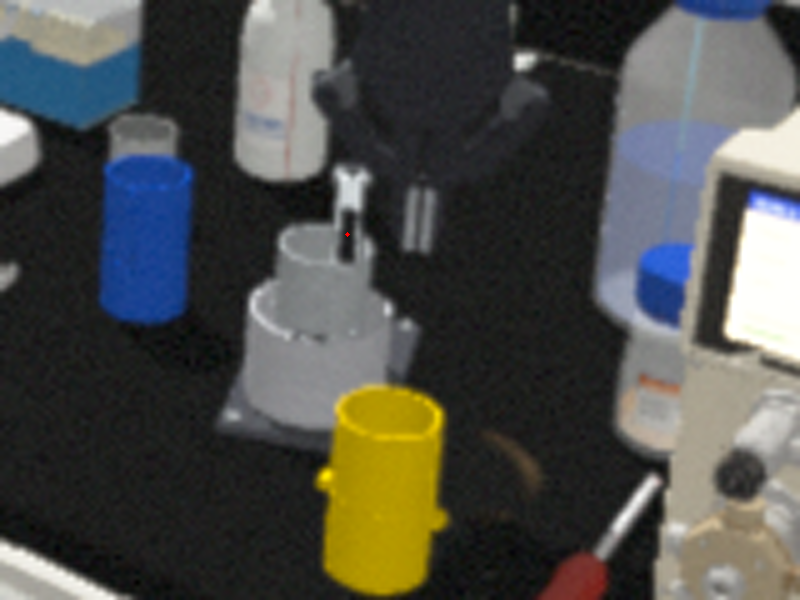

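Request:
drive_tool:
  grip: [1, 1, 1, 1, 1, 1]
  slide:
    - [-8, 4, 0]
    - [-8, 4, 0]
    - [-16, 1.7, 0]
    - [-16, 1.7, 0]
    - [-16, 1.7, 0]
    - [-16, 1.7, 0]
  twist: [0.03, 0, 0.14, 0.14, 0.14, 0.14]

```text
time: 2.5
eef_pos: [0.41, -0.2803, 0.1281]
tcp_rot: [0.002, -0.685, 0.728, -0.006]
contact_force: [-0.1, -1.1, -0.1]
finger_gap: 0.0
```

Run:
```python
from h import *
go(.4143,-.2331,.122,-2.0)
crop("scene",330,180,490,300,5,"s4.png",[keeper(-.3)[1]])
```

```text
pos [ 0.41   -0.2803  0.1281] th -1.631 tilt [ 0.006 -0.012 -1.   ] slide [-47.4  -1.4   5.8] twist 0.369 F [-0.1 -1.1 -0.1] gap 0.0 t 2.5 q [ 0.64  0.32 -0.12  2.03  0.06  0.78 -1.14]
```

View pics/s4.png

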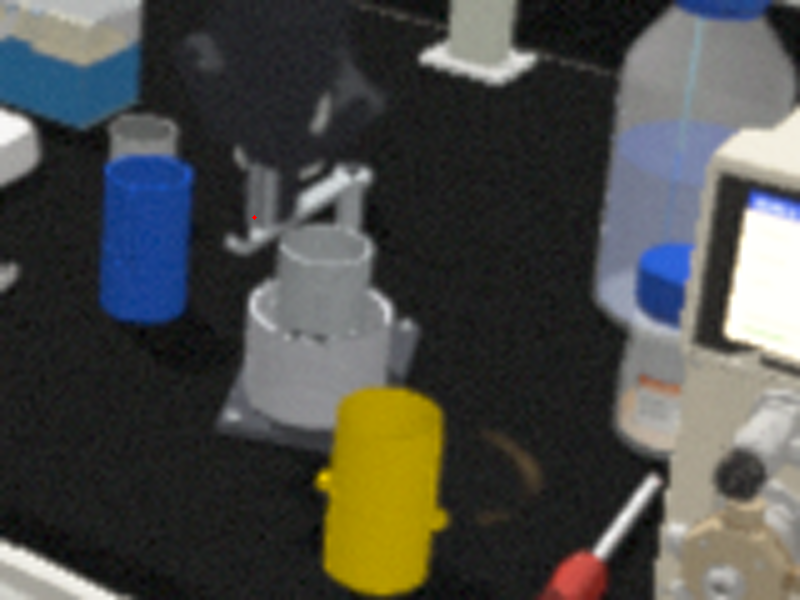

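Request:
drive_tool:
  grip: [1, 1, 1, 1, 1, 1, 1]
  slide:
    - [-16, 1, 4]
    - [-16, 1.7, 2]
    - [-16, 1.7, 1]
    - [-16, 1.7, 1]
    - [-16, 1.7, 1]
    - [-10, 1, 0]
    - [0, 0, 0]
  twist: [0.14, 0.14, 0.14, 0.14, 0.14, 0.1, 0]

```text
time: 3.25
eef_pos: [0.4357, -0.1913, 0.1252]
tcp_rot: [0.008, -0.336, 0.942, -0.008]
contact_force: [0.8, 0.3, 1.2]
finger_gap: 0.007
```

Run:
```python
from h import *
go(.4419,-.1822,.122,-2.4)
crop("scene",330,180,490,300,5,"s5.png",[keeper(-1.2)[1]])
crop("top",330,130,490,250,5,"t5.png",[keeper(-1.2)[1]])
```

```text
pos [ 0.4357 -0.1913  0.1252] th -2.456 tilt [-0.009 -0.021 -1.   ] slide [-10.6   3.2   3.2] twist -0.056 F [0.8 0.3 1.2] gap 0.007 t 3.25 q [ 0.36  0.29 -0.01  2.09  0.01  0.75 -2.12]
```

View pics/s5.png

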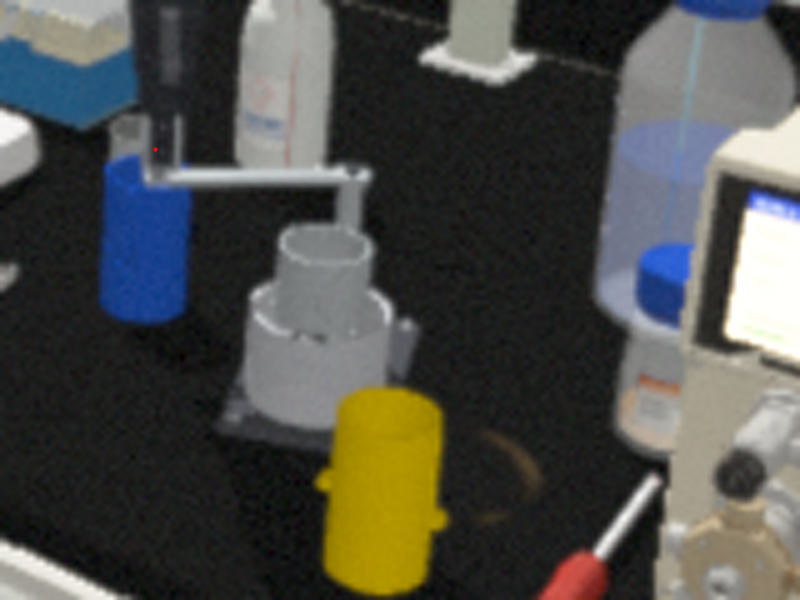

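View pics/t5.png

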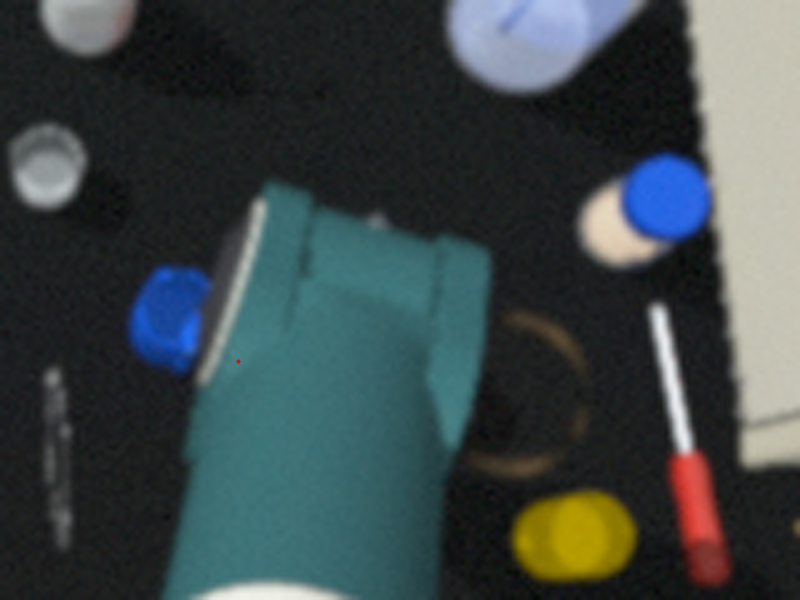

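The keeper now points left with its pin at about (155,150) in the crop, near -1.2 rad. I'll back off, go up and open.

Request:
drive_tool:
  grip: [1, 1, 1, 1, 1, 1, 0.5, 0, 0, 0]
  slide:
    - [8, 0, 0]
    - [4, 0, -25]
    - [0, 0, -30]
    - [0, 0, -25]
    - [20, 0, 0]
    - [20, 0, 0]
    - [20, 0, 0]
    - [20, 0, 0]
    - [10, 0, 0]
    - [0, 0, 0]
  twist: [0, 0, 0, 0, -0.14, -0.14, -0.14, -0.14, -0.14, -0.14]

```text
time: 4.35
eef_pos: [0.3607, -0.2833, 0.2092]
tcp_rot: [-0.003, 0.708, -0.707, 0.012]
contact_force: [0.5, -0.4, -0.5]
finger_gap: 0.678
```

Run:
```python
from h import *
go(HX,HY,.2,-1.206)
crop("scene",330,180,490,300,5,"s6.png",keeper(-1.2)+tuple(W(.0285*s,0,.063) for s in (1,-1)))
```

```text
pos [ 0.3607 -0.2833  0.2092] th -1.569 tilt [ 0.013 -0.02  -1.   ] slide [  6.2 -94.1  11.2] twist -0.363 F [ 0.5 -0.4 -0.5] gap 0.678 t 4.35 q [ 0.59  0.13  0.01  2.05 -0.    0.94 -0.97]
```

View pics/s6.png

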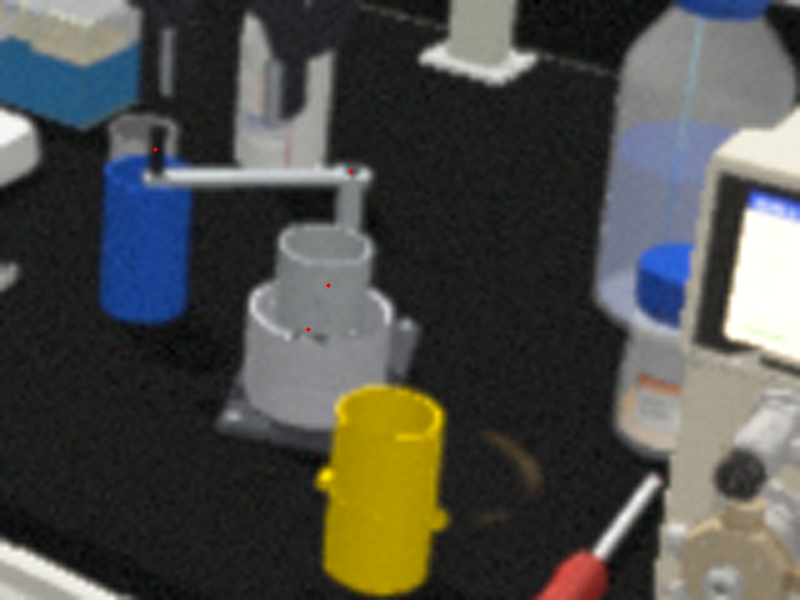

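Request:
drive_tool:
  grip: [0, 0, 0, 0, 0, 0, 0, 0]
  slide:
    - [2, -24, 2]
    - [2, -24, 2]
    - [2, -24, 2]
    - [0, -22, 2]
    - [0, 0, 0]
    - [0, 0, 0]
    - [0, 0, 0]
    - [0, 0, 0]
  twist: [0, 0, 0, 0, -0.12, -0.12, -0.12, 0]

```text
time: 5.2
eef_pos: [0.452, -0.2936, 0.2028]
tcp_rot: [-0.0, 0.824, -0.566, 0.012]
contact_force: [-0.5, 0.6, 0.7]
finger_gap: 0.999
```

Run:
```python
from h import *
go(HX,HY,.071,-1.206)
```

```text
pos [ 0.452  -0.2936  0.2028] th -1.203 tilt [ 0.019 -0.013 -1.   ] slide [ -5.2  -2.6 131.7] twist 0.003 F [-0.5  0.6  0.7] gap 0.999 t 5.2 q [ 0.58  0.28 -0.08  1.87  0.03  0.96 -0.71]
```

Request:
drive_tool:
  grip: [0, 0, 0, 0, 0]
  slide:
    - [-3, -2, 20]
    - [-2, -1, 20]
    - [0, 0, 20]
    - [0, 0, 15]
    - [0, 0, 0]
  twist: [0, 0, 0, 0, 0]

```text
time: 5.7
eef_pos: [0.452, -0.2914, 0.1263]
tcp_rot: [0.0, 0.816, -0.577, 0.013]
contact_force: [-1.2, 0.3, 0.9]
finger_gap: 1.002
```

Run:
```python
from h import *
go(HX,HY,.067,-1.206)
crop("scene",330,150,490,270,5,"s7.png")
```

```text
pos [ 0.452  -0.2914  0.1263] th -1.231 tilt [ 0.021 -0.014 -1.   ] slide [-2.1 -2.6 59.3] twist -0.025 F [-1.2  0.3  0.9] gap 1.002 t 5.7 q [ 0.57  0.38 -0.07  1.94  0.04  0.8  -0.75]
```

View pics/s7.png

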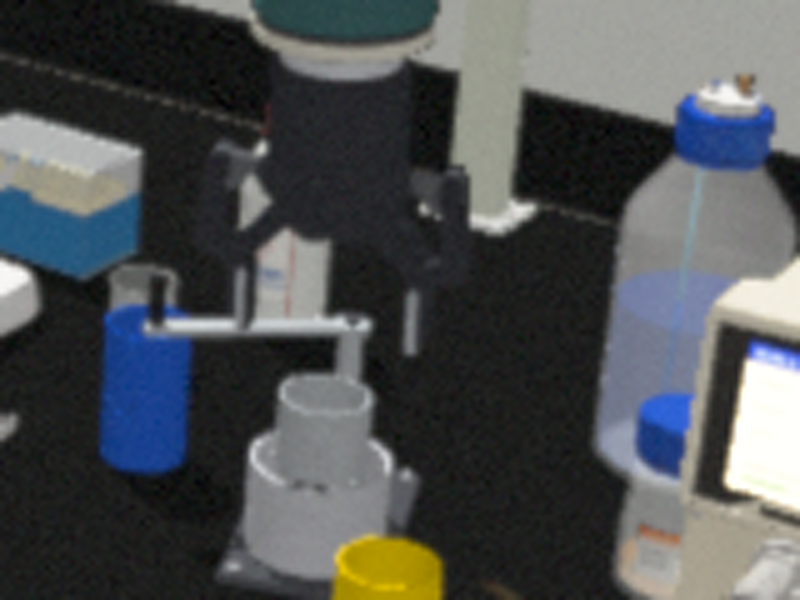

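Request:
drive_tool:
  grip: [0, 0, 0, 0, 0]
  slide:
    - [-2, -2, 16]
    - [0, -1, 15]
    - [0, 0, 15]
    - [0, 0, 10]
    - [0, 0, 0]
  twist: [-0.025, 0, 0, 0, 0]

```text
time: 6.25
eef_pos: [0.4571, -0.2919, 0.0728]
tcp_rot: [0.0, 0.821, -0.571, 0.016]
contact_force: [0.6, 0.3, 0.7]
finger_gap: 1.0
```

Run:
```python
from h import *
go(HX,HY,.067,-1.206)
crop("scene",330,150,490,270,5,"s8.png")
```

```text
pos [ 0.4571 -0.2919  0.0728] th -1.217 tilt [ 0.026 -0.018 -0.999] slide [-3.2  1.2  5.7] twist -0.011 F [0.6 0.3 0.7] gap 1.0 t 6.25 q [ 0.56  0.47 -0.07  1.96  0.05  0.68 -0.75]
```

View pics/s8.png

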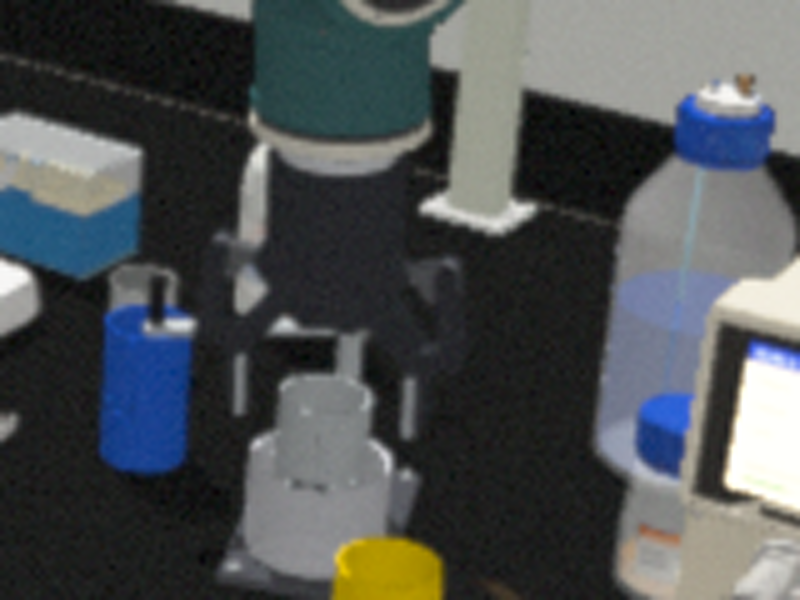

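Request:
drive_tool:
  grip: [0, 0, 0.35, 0.4, 0.5, 0.6, 0.7, 0.7, 0.7]
  slide:
    - [-3, 1, 5]
    - [0, 0, 2]
    - [0, 0, 0]
    - [0, 0, 0]
    - [0, 0, 0]
    - [0, 0, 0]
    - [0, 0, 0]
    - [0, 0, 0]
    - [0, 0, 0]
  twist: [0, 0, 0, 0, 0, 0, 0, 0, 0]
  newtons: 90

```text
time: 7.2
eef_pos: [0.4565, -0.2903, 0.0685]
tcp_rot: [0.0, 0.82, -0.572, 0.018]
contact_force: [-0.8, 0.2, -1.2]
finger_gap: 0.584
```

Run:
```python
from h import *
go(HX,HY,.067,-1.206); print(env.get_state()['wrist_torque'])
crop("scene",330,150,490,270,5,"s9.png")
```

```text
pos [ 0.4565 -0.2903  0.0685] th -1.218 tilt [ 0.03  -0.02  -0.999] slide [-1.3  1.1  1.4] twist -0.012 F [-0.8  0.2 -1.2] gap 0.584 t 7.2 q [ 0.56  0.47 -0.06  1.97  0.05  0.66 -0.76]
[ 0.06716985  0.01826198 -0.00440653]
```

View pics/s9.png

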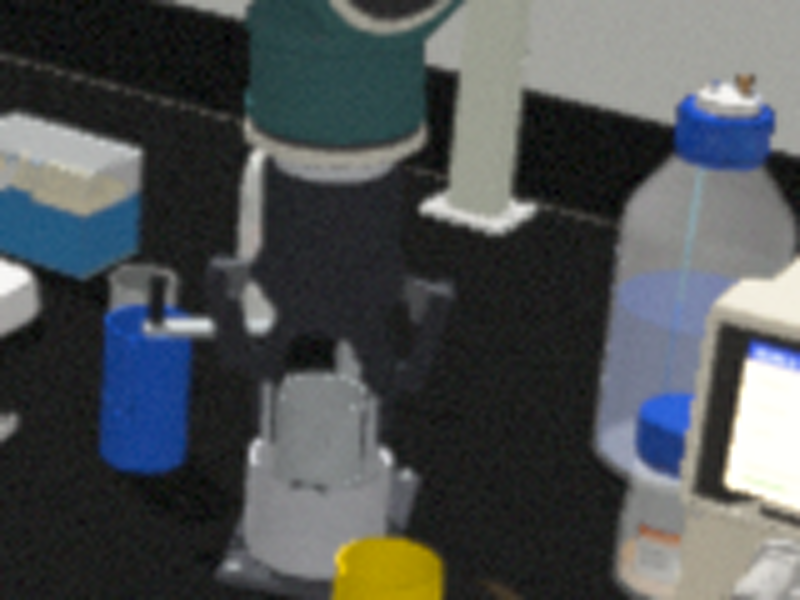

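Request:
drive_tool:
  grip: [1, 1, 1, 1, 1, 1]
  slide:
    - [0, 0, 0]
    - [0, 0, 0]
    - [0, 0, 0]
    - [0, 0, 0]
    - [0, 0, 0]
    - [0, 0, 0]
  twist: [0, -0.07, -0.07, -0.07, -0.07, -0.07]
  newtons: 100

```text
time: 7.85
eef_pos: [0.4569, -0.2904, 0.0687]
tcp_rot: [0.003, 0.909, -0.415, 0.018]
contact_force: [0.4, 0.4, -2.5]
finger_gap: 0.582
```

Run:
```python
from h import *
go(HX,HY,.067,-1.206); print(env.get_state()['wrist_torque'])
```

```text
pos [ 0.4569 -0.2904  0.0687] th -0.857 tilt [ 0.036 -0.009 -0.999] slide [-2.   0.9  1.6] twist 0.349 F [ 0.4  0.4 -2.5] gap 0.582 t 7.85 q [ 0.63  0.48 -0.15  1.97  0.12  0.67 -0.45]
[ 0.25749898 -0.18286071 -0.22489058]
```

Request:
drive_tool:
  grip: [1, 1, 1, 1, 1, 1, 1, 1, 1, 1]
  slide:
    - [0, 0, 0]
    - [0, 0, 0]
    - [0, 0, 0]
    - [0, 0, 0]
    - [0, 0, 0]
    - [0, 0, 0]
    - [0, 0, 0]
    - [0, 0, 0]
    - [0, 0, 0]
    - [0, 0, 0]
  twist: [-0.08, -0.08, -0.08, -0.08, -0.08, -0.08, -0.08, -0.08, -0.08, -0.07]

```text
time: 8.85
eef_pos: [0.4566, -0.2891, 0.0689]
tcp_rot: [0.009, 1.0, -0.018, 0.015]
contact_force: [-1.8, 2.7, -0.3]
finger_gap: 0.58
```

Run:
```python
from h import *
go(HX,HY,.067,-.118); print(env.get_state()['wrist_torque'])
crop("scene",350,190,450,270,8,"s10.png")
```

```text
pos [ 0.4566 -0.2891  0.0689] th -0.035 tilt [ 0.03   0.018 -0.999] slide [-1.7  0.4  1.9] twist 0.083 F [-1.8  2.7 -0.3] gap 0.58 t 8.85 q [ 0.79  0.49 -0.35  1.96  0.26  0.69  0.24]
[ 0.36918915  0.51760962 -0.18954509]
```

View pics/s10.png

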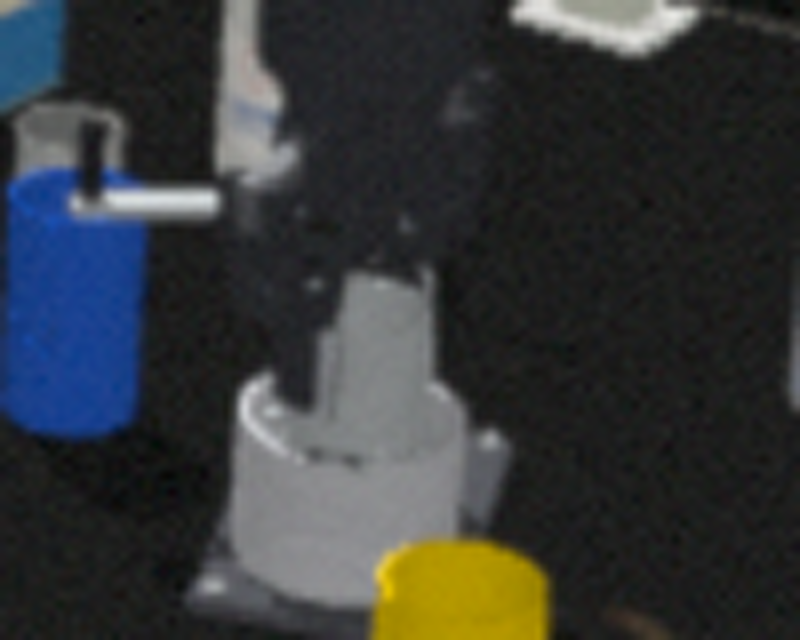

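Request:
drive_tool:
  grip: [1, 1, 1, 1, 1]
  slide:
    - [0, 0, -4]
    - [0, 0, -4]
    - [0, 0, -5]
    - [0.2, 0, -6]
    - [0.2, 0, -6]
  twist: [0, 0, 0, 0, 0]

```text
time: 9.4
eef_pos: [0.4553, -0.2883, 0.0948]
tcp_rot: [0.009, 1.0, -0.019, 0.014]
contact_force: [0.4, 0.4, -2.7]
finger_gap: 0.58
```

Run:
```python
from h import *
go(HX,HY,.2,-.035); print(env.get_state()['wrist_torque'])
crop("scene",350,170,450,260,6,"s11.png")
```

```text
pos [ 0.4553 -0.2883  0.0948] th -0.037 tilt [ 0.028  0.017 -0.999] slide [   2.6    2.9 -105.2] twist -0.002 F [ 0.4  0.4 -2.7] gap 0.58 t 9.4 q [ 0.81  0.45 -0.37  1.95  0.24  0.74  0.26]
[0.07989148 0.06719822 0.00602285]
```

View pics/s11.png

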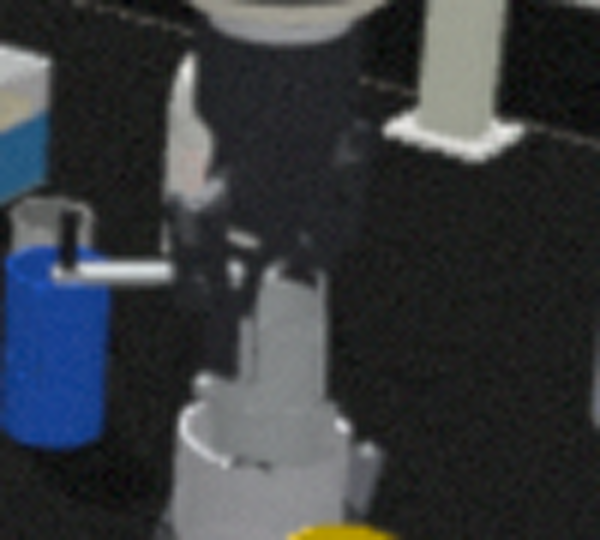

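Request:
drive_tool:
  grip: [1, 1, 1, 1, 1, 1, 1, 1]
  slide:
    - [0.3, 0.2, -10]
    - [0.3, 0.2, -15]
    - [0.4, 0.3, -18]
    - [0.4, 0.3, -18]
    - [0.4, 0.3, -18]
    - [0.4, 0.3, -18]
    - [0.4, 0.3, -14]
    - [0, 0, 0]
  twist: [0, 0, 0, 0, 0, 0, 0, 0]

```text
time: 10.25
eef_pos: [0.4561, -0.2881, 0.2174]
tcp_rot: [0.01, 1.0, -0.018, 0.016]
contact_force: [0.2, -0.7, -3.5]
finger_gap: 0.58
```

Run:
```python
from h import *
go(.527,.098,.215,-.035); print(env.get_state()['wrist_torque'])
crop("scene",230,130,450,280,3,"s12.png")
crop("top",250,150,350,240,8,"t12.png",ring(.0655,.042,(.5265,.0995)))
```

```text
pos [ 0.4561 -0.2881  0.2174] th -0.037 tilt [ 0.033  0.019 -0.999] slide [  56.6 -388.4   -3.3] twist -0.002 F [ 0.2 -0.7 -3.5] gap 0.58 t 10.25 q [ 0.86  0.28 -0.41  1.86  0.14  0.99  0.35]
[0.05158557 0.01603131 0.05400552]
```

View pics/s12.png

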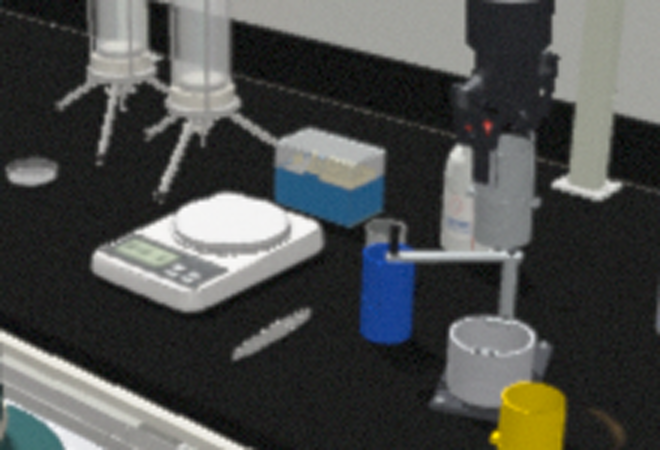

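View pics/t12.png

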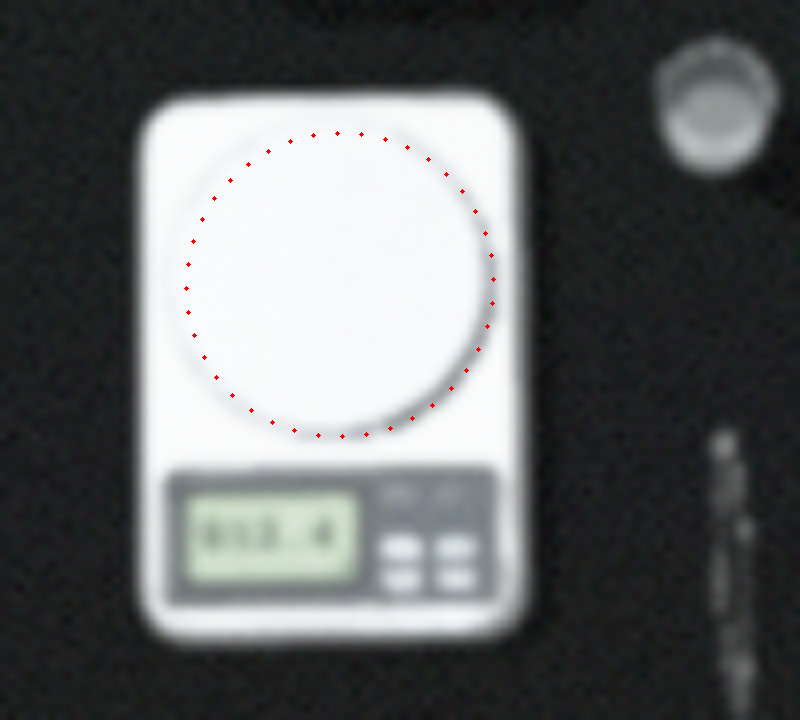

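Request:
drive_tool:
  grip: [1, 1, 1, 1, 1, 1, 1, 1, 1, 1]
  slide:
    - [2, -12, 0]
    - [3, -20, 0]
    - [4, -25, 0]
    - [4, -25, 0]
    - [4, -25, 0]
    - [4, -25, 0]
    - [4, -25, 0]
    - [4, -25, 0]
    - [4, -20, 0]
    - [3, -15, 0]
  twist: [0, 0, 0, 0, 0, 0, 0, 0, 0, 0]

```text
time: 11.35
eef_pos: [0.4962, -0.0569, 0.2045]
tcp_rot: [0.006, 1.0, -0.018, 0.009]
contact_force: [0.3, 0.3, -2.4]
finger_gap: 0.58
```

Run:
```python
from h import *
go(.528,.101,.215,-.035)
```

```text
pos [ 0.4962 -0.0569  0.2045] th -0.036 tilt [ 0.019  0.012 -1.   ] slide [  26.3 -158.9  -12. ] twist -0.001 F [ 0.3  0.3 -2.4] gap 0.58 t 11.35 q [ 0.52  0.25 -0.55  1.95  0.17  0.97 -0.14]
```

Request:
drive_tool:
  grip: [1, 1, 1, 1, 1, 1, 1, 1, 1]
  slide:
    - [3, -15, -1]
    - [4, -22, -2]
    - [4, -25, -2]
    - [4, -25, -2]
    - [4, -25, -2]
    - [4, -25, -1]
    - [3, -15, 0]
    - [0, -6, 0]
    - [0, 0, 0]
  twist: [0, 0, 0, 0, 0, 0, 0, 0, 0]

```text
time: 12.25
eef_pos: [0.5216, 0.1162, 0.2062]
tcp_rot: [0.005, 1.0, -0.014, 0.004]
contact_force: [1.0, -0.3, -2.5]
finger_gap: 0.583
```

Run:
```python
from h import *
go(.528,.101,.215,-.035)
crop("scene",230,90,370,250,4,"s13.png")
```

```text
pos [0.5216 0.1162 0.2062] th -0.028 tilt [ 0.007  0.01  -1.   ] slide [ 6.9 15.1 -8.6] twist 0.007 F [ 1.  -0.3 -2.5] gap 0.583 t 12.25 q [ 0.23  0.34 -0.62  1.85  0.24  1.02 -0.52]
```

View pics/s13.png

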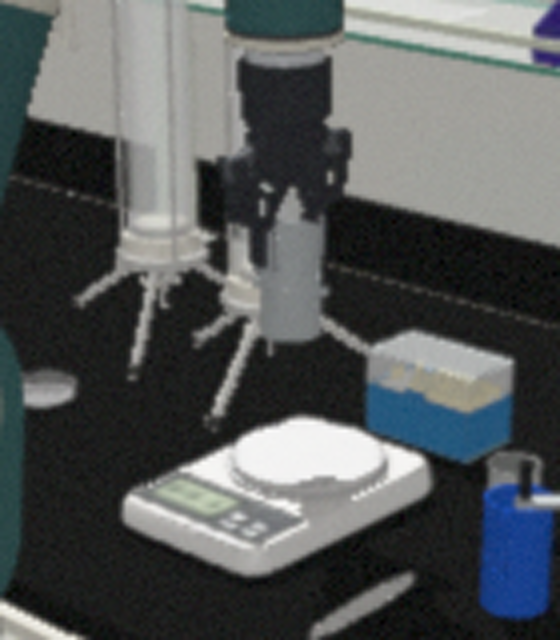

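Request:
drive_tool:
  grip: [1, 1, 1, 1, 1, 1, 1, 1]
  slide:
    - [2, 5, 0]
    - [2, 5, 5]
    - [2, 5, 15]
    - [0, 0, 20]
    - [0, 0, 20]
    - [0, 0, 18]
    - [0, 0, 9]
    - [0, 0, 0]
  twist: [0, 0, 0, 0, 0, 0, 0, 0]

```text
time: 13.1
eef_pos: [0.5276, 0.0896, 0.1109]
tcp_rot: [0.006, 1.0, -0.019, 0.002]
contact_force: [-0.4, -0.2, -2.6]
finger_gap: 0.581
```

Run:
```python
from h import *
go(.528,.101,.098,-.035)
crop("scene",230,90,370,250,4,"s14.png")
```

```text
pos [0.5276 0.0896 0.1109] th -0.038 tilt [ 0.005  0.013 -1.   ] slide [ -0.1 -11.6  12.8] twist -0.003 F [-0.4 -0.2 -2.6] gap 0.581 t 13.1 q [ 0.22  0.47 -0.56  1.93  0.34  0.84 -0.56]
```

View pics/s14.png

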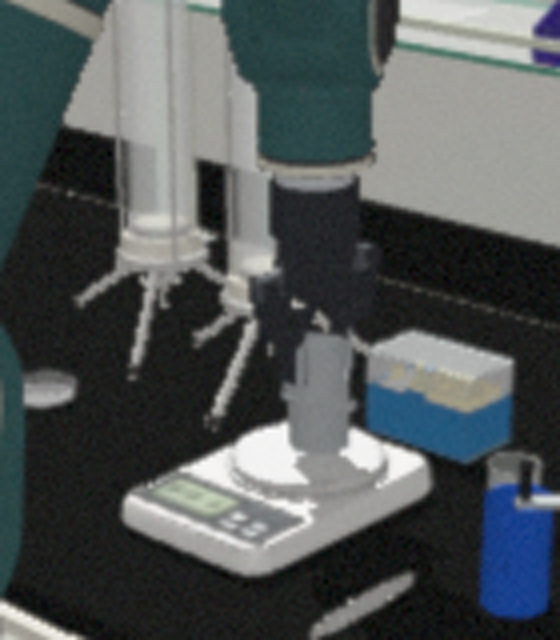

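Request:
drive_tool:
  grip: [1, 1, 1, 1, 1, 1]
  slide:
    - [0, -5, 0]
    - [0, -5, 1]
    - [0, 0, 4]
    - [0, 0, 3]
    - [0, 0, 1]
    - [0, 0, 0]
  twist: [0, 0, 0, 0, 0, 0]

```text
time: 13.75
eef_pos: [0.5297, 0.1008, 0.1041]
tcp_rot: [0.006, 1.0, -0.019, 0.005]
contact_force: [-0.0, 0.2, -3.0]
finger_gap: 0.581
```

Run:
```python
from h import *
go(.528,.101,.098,-.035)
```

```text
pos [0.5297 0.1008 0.1041] th -0.037 tilt [ 0.01   0.012 -1.   ] slide [-1.8 -0.2  6.1] twist -0.002 F [-0.   0.2 -3. ] gap 0.581 t 13.75 q [ 0.19  0.48 -0.55  1.92  0.36  0.83 -0.59]
```

Request:
drive_tool:
  grip: [1, 1, 1, 1]
  slide:
    - [0, 0, 2.5]
    - [0, 0, 2]
    - [0, 0, 1.5]
    - [0, 0, 0]
  twist: [0, 0, 0, 0]

```text
time: 14.15
eef_pos: [0.5299, 0.1004, 0.0976]
tcp_rot: [0.006, 1.0, -0.019, 0.005]
contact_force: [-0.6, -0.2, -2.0]
finger_gap: 0.578
```

Run:
```python
from h import *
go(.528,.101,.098,-.035)
```

```text
pos [0.5299 0.1004 0.0976] th -0.038 tilt [ 0.01   0.012 -1.   ] slide [-1.9 -0.5 -0.4] twist -0.003 F [-0.6 -0.2 -2. ] gap 0.578 t 14.15 q [ 0.19  0.49 -0.55  1.93  0.36  0.81 -0.6 ]
```

Request:
drive_tool:
  grip: [1, 1]
  slide:
    - [0, 0, 0.8]
    - [0, 0, 0.3]
  twist: [0, 0]

```text
time: 14.35
eef_pos: [0.5301, 0.1002, 0.0973]
tcp_rot: [0.007, 1.0, -0.019, 0.005]
contact_force: [-4.7, -2.3, 6.7]
finger_gap: 0.582
```

Run:
```python
from h import *
go(.528,.101,.098,-.035); print(env.get_state()['wrist_torque'])
crop("scene",260,140,340,220,8,"s15.png")
```

```text
pos [0.5301 0.1002 0.0973] th -0.038 tilt [ 0.01   0.013 -1.   ] slide [-2.1 -0.7 -0.8] twist -0.003 F [-4.7 -2.3  6.7] gap 0.582 t 14.35 q [ 0.19  0.49 -0.55  1.93  0.37  0.81 -0.6 ]
[-0.11676055  1.21277723  0.05187341]
```

View pics/s15.png

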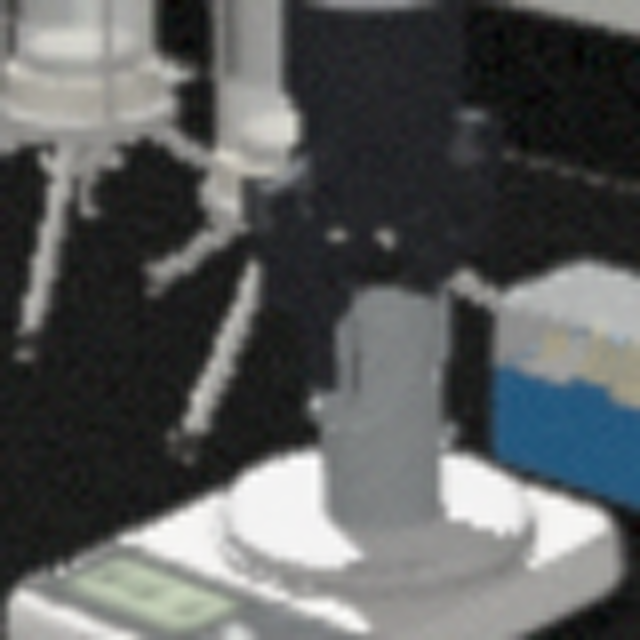

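The cup is resting on the pan, with Fz reversed to about +7 N. I'll ease the grip and then open.

Request:
drive_tool:
  grip: [1, 1, 0.38, 0.35, 0.3, 0.2, 0, 0, 0]
  slide:
    - [0, 0, 0]
    - [0, 0, 0]
    - [0, 0, 0]
    - [0, 0, 0]
    - [0, 0, 0]
    - [0, 0, 0]
    - [0, 0, 0]
    - [0, 0, 0]
    - [0, 0, 0]
  twist: [0, 0, 0, 0, 0, 0, 0, 0, 0]
  newtons: 20

```text
time: 15.3
eef_pos: [0.5306, 0.1004, 0.0978]
tcp_rot: [0.006, 1.0, -0.019, 0.006]
contact_force: [-0.3, -0.5, 0.6]
finger_gap: 0.998
```

Run:
```python
from h import *
go(.528,.101,.25,-.035)
crop("scene",260,140,340,220,8,"s16.png")
```

```text
pos [0.5306 0.1004 0.0978] th -0.038 tilt [ 0.012  0.012 -1.   ] slide [  -0.9    1.4 -152.2] twist -0.003 F [-0.3 -0.5  0.6] gap 0.998 t 15.3 q [ 0.19  0.49 -0.55  1.93  0.37  0.81 -0.6 ]
```

View pics/s16.png

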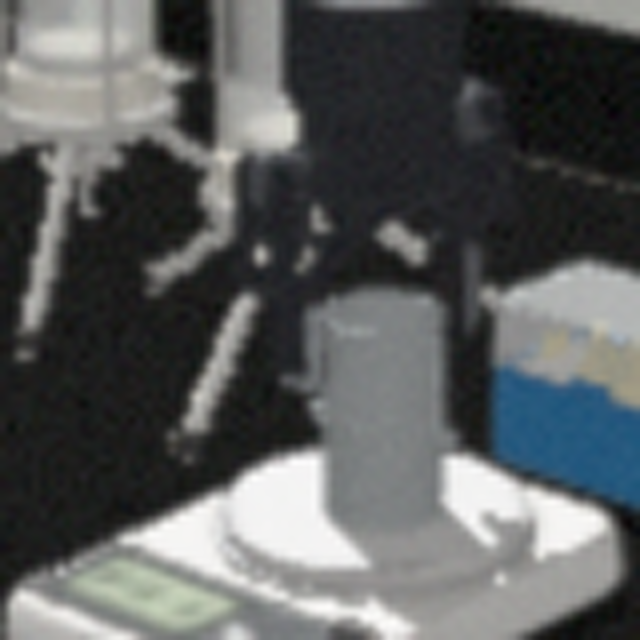

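The fingers are open on both sides of the cup at (385,400), and it stands upright and clear of them. I'll go straight up.

Request:
drive_tool:
  grip: [0, 0, 0, 0, 0, 0, 0, 0]
  slide:
    - [0, 0, -6]
    - [0, 0, -12]
    - [0, 0, -20]
    - [0, 0, -25]
    - [0, 0, -30]
    - [0, 0, -30]
    - [0, 0, -20]
    - [0, 0, 0]
  twist: [0, 0, 0, 0, 0, 0, 0, 0]

```text
time: 16.15
eef_pos: [0.5284, 0.1034, 0.2525]
tcp_rot: [0.006, 1.0, -0.018, 0.007]
contact_force: [-0.1, 0.8, -0.3]
finger_gap: 1.002
```

Run:
```python
from h import *
go(.528,.101,.25,-.035)
crop("scene",220,90,480,310,3,"s17.png")
```

```text
pos [0.5284 0.1034 0.2525] th -0.036 tilt [ 0.013  0.011 -1.   ] slide [-0.4  2.4  2.5] twist -0.001 F [-0.1  0.8 -0.3] gap 1.002 t 16.15 q [ 0.27  0.29 -0.63  1.8   0.21  1.11 -0.47]
```

View pics/s17.png

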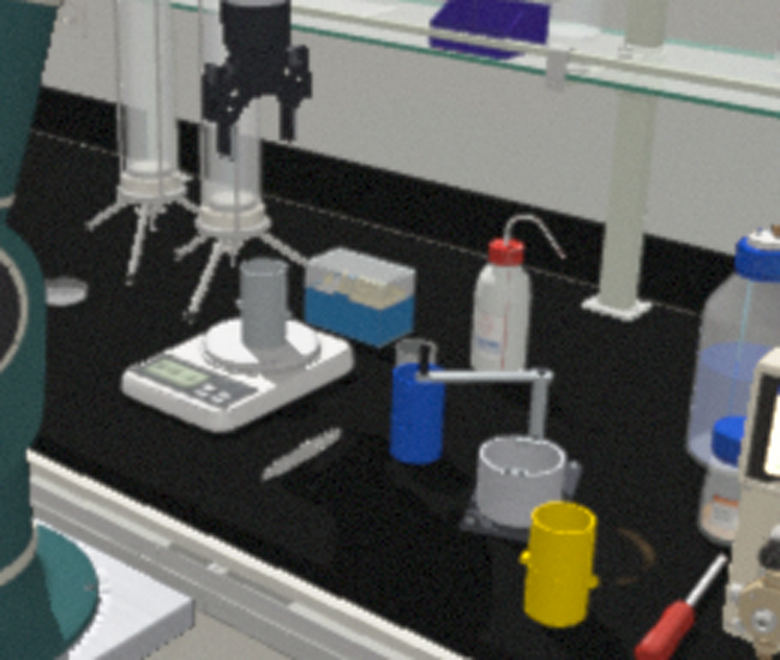

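The cup stands upright on the pan at (265,305). The keeper is aside, the pot is empty and the other objects are where they were, so I'm handing in.

```bash
python3 -c "
from rig import env
print(env.sign_off())"
```

```text
the job is handed in; nothing more can be done
None
```

The steel cup is out of its holder and standing upright on the balance pan, released. I handed the job in at about 16 s of the 54 s allowed.

- **Keeper:** I pushed it by its pin to about -1.2 rad. The model overlay in the scene picture matched that angle afterwards.
- **Cup:** I gripped it by the rim at 100 N and twisted it about 1.18 rad, slightly more than the 1.1 suggested. It then came straight up and free, and the wrist force dropped to the cup's weight, about 2.5 N.
- **Placing:** I set it down until the pan pushed back by about 9 N, eased the grip, opened and went straight up.
- **Last checks:** The scene picture shows the cup upright on the pan, the holder empty, and the keeper aside. The blue and yellow cups, tweezers, beaker, bottle and screwdriver look unmoved. The timer was not in the last picture, but the arm never came near it. The gripper is clear, with no contact force.
- **Small discrepancies:** The tool had drifted to about 2° of tilt when it gripped the cup, and was within 1° of vertical at set-down. The cup probably touched on an edge first and settled flat when released. I placed it from the arm's measured pose, within a few millimetres of the pan centre, and took no top view afterwards.

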